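# Clear plaster chips off a backing panel

## Robot

A 6-joint arm with a two-finger parallel gripper is mounted at the origin on the work surface. World frame = base frame: x ahead of the robot, y to its left, z up, the work surface at z = 0. Lengths are in mm, angles in degrees, forces in N, time in s.
With the tool pointing down it reaches from about 275 to 850 mm from the base axis. Payload 19 kg.
Tool frame: the origin (TCP) lies at the centre of the arm's flange, where the gripper is bolted on; the fingertips stand 173 mm ahead of it and the grasp point (between the pads) lies 155 mm ahead of it (arm.grasp_offset is the distance from the TCP to the grasp point, in mm); z points along the fingers, y is the line along which they close (so a half turn about z gives the same grasp; the last joint's range is limited). The gripper opens to 85 mm and grips with 20 to 120 N. Pads are 22 mm wide; open, the fingers measure 114 mm over their backs; the gripper's body (76 mm by 85 mm) begins 54 mm behind the grasp point. The pads swing forward as they close: fully open they stand 13 mm farther back than shut.
Start: joints at [57.353, 8.623, 82.357, -0, 89.026, -7.678], TCP at [242.738, 521.239, 404.667] pointing down, gripper open.
Joint ranges: [-160.23, 160.23], [-39.13, 120.54], [6.94, 153.29], [-79.49, 259.48], [9.18, 160.14], [-161.06, 161.06]. Speed limits (degrees/s): [108.29, 108.29, 127.2, 172.46, 172.46, 172.46].

## Interface

Orientations are given as [roll, pitch, yaw] about the fixed x, y, z axes, in that order (R = Rz(yaw) Ry(pitch) Rx(roll)).
In Python, from cell import arm gives the robot as it stands. The module is installed in compiled form; this text tells all that it offers.
- The arm moves only by the tool step_arm, never from a script. Its argument "commands" is a list of rows, each a list of 7 numbers: the turn, a rotation vector about the tool's x, y, z in units of 10 degrees (1.0 is 10 degrees), then the shift along the tool's x, y, z in units of 30 mm (1.0 is 30 mm), then the closure, from 0 (fully open) to 1 (shut). In form: [[wx, wy, wz, x, y, z, gripper], ...]. A call has exactly 8 rows; each row is the pose to reach, as a shift and turn from the pose commanded when the call began, along the tool's axes at that moment; what a row does not reach only later rows make up. A row lasts 1/8 s, in which the tool goes at most 62.5 mm and 10.7 degrees, less where a joint would pass 70% of its speed; a pose out of reach is approached as far as the arm can. A call with a gripper value outside its range is refused whole. The fingers move at their own pace and stop on an object; "newtons" is the grip in N (left out, the last holds). Time passes only in rows, so rows that repeat a pose let the fingers close, or fill a call up. It gives the time, the measured TCP pose, the force, the opening and the grip force at its end, in the units of the state.
- arm.read_state(): the state, without advancing time (a new reading comes with each control period).
- arm.camera(name): name is "scene" or "top" or "wrist"; returns (picture, depth): 420x560x3 uint8, red, green, blue; 420x560 float32, mm along the optical axis (not along the pixel's ray), 0 where there is no reading.
- arm.camera_model(name): a dict with "intrinsics" (3x3 intrinsics, pixels), "rvec" (rotation vector, rad) and "tvec" (3), from world to camera coordinates, as OpenCV has them. Camera axes: x right, y down, z forward; pixel columns grow to the right and rows downward; lengths in mm; the calibration is good to about 2 mm. A picture is of the moment at which its call begins: read the wrist's pose just before it. camera_model takes no time and is no camera call; for the wrist camera it gives the pose at the moment of the call.
- arm.hand_in(): hands the job in; it is judged then, once.
The state is a dict: "time": time; "q": joint angles; "joint_vel": joint speeds; "joint_efforts": joint torques, N m; "tcp_pos": TCP position; "tool_rot": TCP orientation; "force": force on the tool from outside, world axes, zero at the start; "torque": the same for the moment, N m; "width": opening from 0.0 (shut) to 1.0 (fully open); "grasp_force": force on a finger pad.
Only numpy, scipy, OpenCV 4.12 (cv2) and the standard library are available. Lean on these libraries where they do the work, as an engineer would, in place of code of your own. Each camera call takes 0.05 s, during which the arm holds its last target. There are 200 camera calls.

## Task

Take the scraper block and wipe all five loose plaster chips off the wooden backing panel, over its end into the grey catch tray; move the chips only with the scraper, never with the gripper. Then stand the scraper upright back on its rubber mat. Leave the blower, jar and brush where they are.

Things in the scene. Friction and masses are not known exactly. Their poses are not given: they have to be found in the camera images.
- panel: Wooden backing panel lying raised on battens, fixed. Flat top without rim, 170 mm along its x, 230 mm along its y, 40 mm above the bench; the slab is 12 mm thick and its two y ends overhang the battens by 15 mm. Origin: centre of its underside at bench height, z up. The chips lie on its top.
- tray: Fixed open grey catch tray, 170 mm along x, 100 mm along y, 24 mm high, walls 5 mm, floor 5 mm thick; parallel to the panel, tucked 10 mm under one of the panel's two y ends (either one), so its rim is below the panel's slab. What is pushed over that end falls into it. Origin: centre of its underside.
- prints: Fixed stack of mounted prints, 160 x 90 x 18 mm, on the bench at the other y end of the panel. Nothing to do with it. Origin: centre of its underside.
- mat: Fixed black rubber mat on the bench, the scraper's place, 170 mm along x, 110 mm along y, 3 mm thick, left or right of the panel. Origin: centre of its underside.
- scraper: Loose wooden scraper block, 150 g, standing upright on the mat with its flat rubber sole down. Sole and base: 100 mm along its x, 36 mm along its y, 26 mm high. On the base a handle ridge 70 mm along x, 26 mm thick along y, from 26 to 75 mm above the sole: grip it across y from above. Origin: centre of the sole, z up; symmetric about a half turn.
- chip0: Loose chip of broken plaster frame ornament, 24 x 18 mm, flat, about 12 mm high, 12 g, lying flat on the panel at least 15 mm from its edges. Origin: about its centre, 6 mm above its underside.
- chip1: Loose chip of broken plaster frame ornament, 20 x 20 mm, with a round boss, about 12 mm high, 12 g, lying flat on the panel at least 15 mm from its edges. Origin: about its centre, 6 mm above its underside.
- chip2: Loose chip of broken plaster frame ornament, L-shaped, 19 x 22 mm, about 12 mm high, 12 g, lying flat on the panel at least 15 mm from its edges. Origin: about its centre, 6 mm above its underside.
- chip3: Loose chip of broken plaster frame ornament, 22 mm long with a step, 19 mm across, about 12 mm high, 12 g, lying flat on the panel at least 15 mm from its edges. Origin: about its centre, 6 mm above its underside.
- chip4: Loose chip of broken plaster frame ornament, about 18 x 22 mm, with a slanted step, about 12 mm high, 12 g, lying flat on the panel at least 15 mm from its edges. Origin: about its centre, 6 mm above its underside.
- blower: Bystander: black rubber air blower standing on its base, 60 mm in diameter, 127 mm high, on the other side of the panel from the mat. Origin: centre of its underside.
- jar: Bystander: small clear jar, 56 mm in diameter, 75 mm high, beyond the panel. Origin: centre of its underside.
- brush: Bystander: brush 170 mm long, lying beyond the panel. Origin: on its underside.
Things that resemble listed ones, but are neither listed nor needed, are in the scene too. Several things have the shape of the scraper; the one meant has the colours described above.

How it is judged (in metres and radians):
On the way, in this order (a step that is already met when the one before it is completed fails the run):
1. the scraper is brought down onto the panel (x of scraper in the frame of panel between -0.1 and 0.1 m and y of scraper in the frame of panel between -0.14 and 0.14 m and z of scraper in the frame of panel between 0.03 and 0.052 m), for 0.1 s.
2. all five chips lie in the catch tray (x of chip0 in the frame of tray between -0.085 and 0.085 m and y of chip0 in the frame of tray between -0.05 and 0.05 m and z of chip0 in the frame of tray between 0 and 0.036 m and x of chip1 in the frame of tray between -0.085 and 0.085 m and y of chip1 in the frame of tray between -0.05 and 0.05 m and z of chip1 in the frame of tray between 0 and 0.036 m and x of chip2 in the frame of tray between -0.085 and 0.085 m and y of chip2 in the frame of tray between -0.05 and 0.05 m and z of chip2 in the frame of tray between 0 and 0.036 m and x of chip3 in the frame of tray between -0.085 and 0.085 m and y of chip3 in the frame of tray between -0.05 and 0.05 m and z of chip3 in the frame of tray between 0 and 0.036 m and x of chip4 in the frame of tray between -0.085 and 0.085 m and y of chip4 in the frame of tray between -0.05 and 0.05 m and z of chip4 in the frame of tray between 0 and 0.036 m), for 0.2 s.
At the end, for the whole second after the job is handed in: All five chips rest in the catch tray (centres inside its outline, less than 36 mm above the bench), and the released scraper stands at rest upright (within 0.12 rad) on the mat, sole on the mat, its centre within 55 mm along and 45 mm across of the mat's centre (all of step 2 and x of scraper in the frame of mat between -0.055 and 0.055 m and y of scraper in the frame of mat between -0.045 and 0.045 m and z of scraper in the frame of mat between -0.002 and 0.009 m and angle between scraper's own z axis and vertical below 0.12 rad and linear speed of each of chip0, chip1, chip2, chip3, chip4, scraper below 0.02 m/s); the robot touches nothing.
It fails at once if the gripper's fingers touch a chip (contact force between the fingers and chip0 above 0.3 N or contact force between the fingers and chip1 above 0.3 N or contact force between the fingers and chip2 above 0.3 N or contact force between the fingers and chip3 above 0.3 N or contact force between the fingers and chip4 above 0.3 N).
It fails at once if the blower, jar or brush is moved more than 30 mm (distance of any of blower, jar, brush from where it was at the start of the episode above 0.03 m).
It also fails if it takes over 54 s, if anything falls off the work surface, if the arm or the gripper's body presses on something with over 40 N, if the wrist force passes 120 N, or if a joint passes its speed limit or range.

## Working session

There is one attempt and no reset: what is moved stays moved. The work goes in short steps, Python scripts to look and compute and a tool call to move; the robot and the scene stay as the last step left them, time stands still between calls to the robot, and variables do not carry over. Pictures are saved under pics/ and viewed, at most 10 in all, crops included, and the job is handed in when it is done.

Besides the shell and the picture viewer there is one more tool, called by a JSON object that holds its "api" and its "payload", one argument or row to a line. step_arm: Moves the arm, as the interface text tells. Its arguments: {"type":"object","properties":{"commands":{"type":"array","items":{"type":"array","items":{"type":"number"}}},"newtons":{"type":"number"}},"required":["commands"]}

```bash
mkdir -p pics; cat > h.py <<'E'
import numpy as np, cv2
from cell import arm
def cam(n):
    m=arm.camera_model(n); p,d=arm.camera(n); return p,d,m
def pts(d,m):
    K=np.array(m['intrinsics']);R=cv2.Rodrigues(np.array(m['rvec'],float))[0];t=np.array(m['tvec'],float).ravel()
    v,u=np.mgrid[:d.shape[0],:d.shape[1]]
    c=np.stack([(u-K[0,2])/K[0,0]*d,(v-K[1,2])/K[1,1]*d,d],-1)
    return (c-t)@R
def ray(m,u,v,z):
    K=np.array(m['intrinsics']);R=cv2.Rodrigues(np.array(m['rvec'],float))[0];t=np.array(m['tvec'],float).ravel()
    o=-R.T@t; r=R.T@np.linalg.inv(K)@np.array([u,v,1.]); return o+r*(z-o[2])/r[2]
def save(n,p): cv2.imwrite('pics/'+n+'.png',p[...,::-1])
E
python3 - <<'E'
from h import *
for n in('scene','top'):
    p,d,m=cam(n); save(n,p); np.savez(n,p=p,d=d,P=pts(d,m))
print(arm.read_state())
E
```

```text
{'time': 0.1, 'q': array([ 5.73552399e+01,  8.64638620e+00,  8.23884716e+01,  3.00018304e-04,
        8.90281598e+01, -7.67759230e+00]), 'joint_vel': array([ 0.03763766, -0.05239793, -0.12566623,  0.02796968, -0.03809923,
        0.01986527]), 'joint_efforts': array([ 3.95169496e-03, -7.14379835e+01, -5.71789277e+01, -2.00463064e-04,
        7.05229366e-03, -3.82755468e-05]), 'tcp_pos': array([242.70025931, 521.22171916, 404.16013838]), 'tool_rot': array([-1.79937587e+02, -8.71634254e-03,  1.55032822e+02]), 'force': array([ 0.50323375, -0.26025932, -0.03508369]), 'torque': array([-0.02378618, -0.00160364, -0.03210983]), 'grasp_force': 0.0, 'width': 1.0014536091526214}
```

View pics/scene.png

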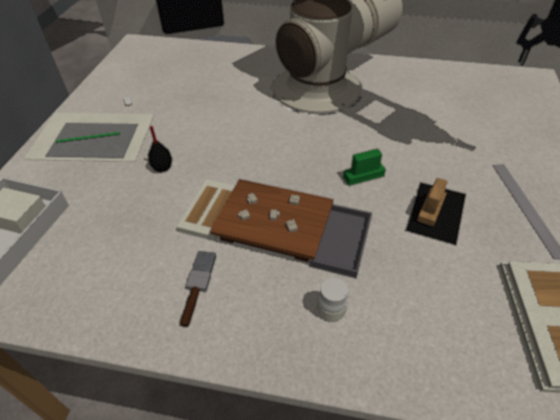

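View pics/top.png

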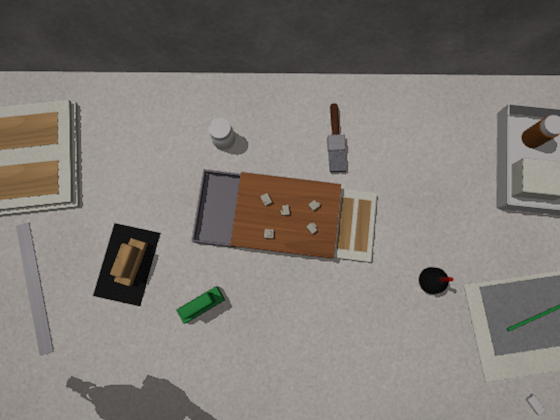

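The scene shows the wooden scraper on the black mat at top (128,262) / scene (433,203). The look-alikes are the green block at top (200,304) and scene (365,167), which is the wrong colour. The panel has five chips at top (266,200), (285,210), (315,205), (312,228) and (269,234). The tray is at its left end (217,210) and the prints at its right. I'll choose the wooden block and check it in a close crop.

```bash
python3 - <<'E'
from h import *
z=np.load('top.npz');p,d,P=z['p'],z['d'],z['P'];m=arm.camera_model('top')
print(m['intrinsics'][0][0], ray(m,280,210,0), 'bench z',np.median(P[300:360,240:400,2]))
hsv=cv2.cvtColor(p,cv2.COLOR_RGB2HSV)
def rect(mask,name,z0,box,n=1):
    b=np.zeros(mask.shape,np.uint8);x0,y0,x1,y1=box;b[y0:y1,x0:x1]=mask[y0:y1,x0:x1]
    cs=sorted(cv2.findContours(b,cv2.RETR_EXTERNAL,cv2.CHAIN_APPROX_NONE)[0],key=cv2.contourArea)[::-1][:n]
    for c in cs:
        w=np.array([ray(m,*q[0],z0)[:2] for q in c],np.float32)
        r=cv2.minAreaRect(w);print(name,c[:,0].mean(0).round(),np.round(r[0],1),np.round(r[1],1),round(r[2],1))
H,S,V=[hsv[...,i].astype(int) for i in range(3)]
Z=P[...,2]
rect((S>110)&(Z>28),'panelcol',40,(225,165,350,265))
rect(((Z>28)&(Z<60)).astype(np.uint8),'panelZ',40,(190,165,350,265))
rect(((S<90)&(V>110)),'chips',52,(240,180,335,250),5)
rect(((V<45)),'mat',3,(85,215,170,310))
rect(((V<120)&(Z<32)),'tray',24,(185,160,238,255))
rect(((Z>62)&(Z<95)),'ridge',78,(85,215,170,310))
rect(((Z>15)&(Z<95)),'scr',29,(85,215,170,310))
rect(((Z>100)),'blower',127,(400,250,470,310))
rect(((Z>40)),'jar',75,(200,100,245,160))
q=(Z>62)&(Z<95);q[:215]=0;q[310:]=0;q[:,:85]=0;q[:,170:]=0
print(q.sum(),P[q].mean(0),Z[q].max(), np.unique(p[q].mean(0).round()))
save('crop',cv2.resize(np.vstack([p[215:315,80:240]]),(800,500),interpolation=cv2.INTER_CUBIC))
E
```

```text
406.4146666662827 [599.71882328  -2.87167475   0.        ] bench z 0.00012815802490816336
panelcol [286. 215.] [582.4 -16.7] [228.6 169.2] 83.5
panelZ [286. 216.] [581.8 -16. ] [229.7 170.5] 83.3
chips [265. 198.] [614.9  29.6] [23.4 17.9] 26.9
chips [268. 233.] [538.   21.4] [17.6 19.7] 0.5
chips [312. 227.] [552.6 -73.1] [20.2 18.8] 44.9
chips [285. 210.] [590.6 -12.1] [20.3 17.6] 0.3
chips [314. 204.] [603.5 -78.2] [17.9 20.7] 38.1
mat [127. 264.] [472.2 343.5] [107.8 167.5] 78.4
tray [217. 211.] [598.6 134.6] [104.1 173.9] 83.8
ridge [122. 261.] [473.8 325.9] [30.8 69.3] 74.2
scr [128. 261.] [476.1 333.6] [54.4 99.5] 73.0
blower [448. 279.] [ 439.6 -333.1] [ 7.7 17.9] 0.4
jar [220. 131.] [762.5 132.6] [64.2 52.8] 29.8
477 [473.76783925 326.69511735  76.09004517] 81.91932579948094 [ 63.  93. 119.]
```

View pics/crop.png

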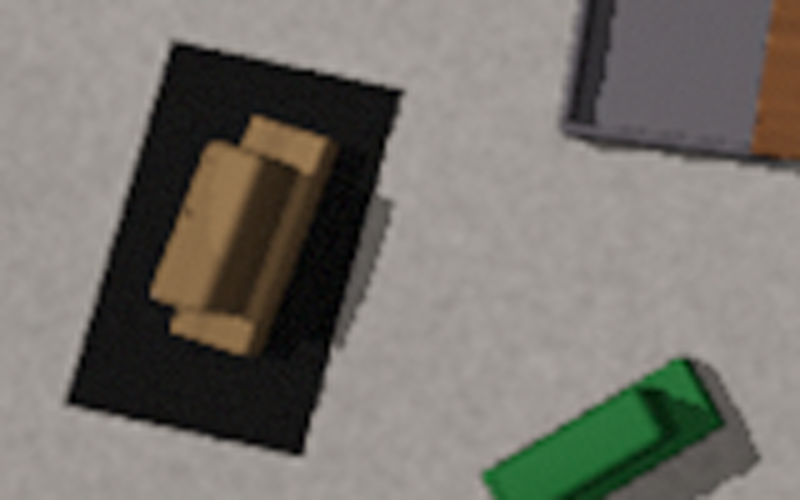

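The crop confirms it: the tan wooden block stands on the black mat (crop centre 235,235), and the green one is the decoy. The sizes match too: panel 229x170, mat 108x168, ridge top about 76 mm. Next I'll plan the reach.

```bash
cat >> h.py <<'E'
def shift(target,yaw):
    s=arm.read_state();p=s['tcp_pos'];a=np.radians(s['tool_rot'][2]);dx=np.array(target,float)-p
    x=np.array([np.cos(a),np.sin(a)]);y=np.array([np.sin(a),-np.cos(a)])
    dy=(yaw-s['tool_rot'][2]+180)%360-180
    return np.round([-dy/10,dx[:2]@x/30,dx[:2]@y/30,-dx[2]/30],3)
E
cat > st.py <<'E'
from h import *
E
python3 - <<'E'
from h import *
z=np.load('top.npz');P=z['P'];q=(P[...,2]>74)&(P[...,2]<84);q[:215]=0;q[310:]=0;q[:,:85]=0;q[:,170:]=0
r=cv2.minAreaRect(P[q][:,:2].astype(np.float32));print(q.sum(),P[q].mean(0),r)
print(shift((*r[0],290),164.2))
print(shift((*r[0],206),164.2))
E
```

```text
404 [473.98766771 328.34563055  77.46632984] ((474.3999938964844, 328.8284912109375), (26.70378303527832, 69.3792495727539), 73.5698471069336)
[-0.917 -9.709 -2.554  3.805]
[-0.917 -9.709 -2.554  6.605]
```

{"api": "step_arm", "payload": {
  "commands": [
    [-0.2,0,0,-1.6,-0.4,0.6,0],
    [-0.4,0,0,-3.4,-0.9,1.3,0],
    [-0.6,0,0,-5.2,-1.4,2.0,0],
    [-0.8,0,0,-7.0,-1.85,2.7,0],
    [-0.89,0,0,-8.6,-2.25,3.4,0],
    [-0.89,0,0,-9.5,-2.5,3.8,0],
    [-0.89,0,0,-9.71,-2.55,3.8,0],
    [-0.89,0,0,-9.71,-2.55,3.8,0]
  ]
}}

```text
time: 1.1
tcp_pos: [474.4, 329.1, 290.9]
tool_rot: [171.1, -0.0, 155.0]
force: [0.5, -0.0, 0.6]
width: 1.002
grasp_force: 0.0
```

```bash
python3 - <<'E'
from h import *
s=arm.read_state();print(s['tcp_pos'],s['tool_rot'],s['time'])
print(shift((474.3,328.6,206),163.8))
E
```

```text
[474.4449728  329.08185536 290.88778174] [ 1.71101681e+02 -1.13874960e-02  1.55011921e+02] 1.1
[-8.79e-01 -2.00e-03 -1.70e-02  2.83e+00]
```

I put the turn in the wx column by mistake, so the tool tilted in free air. I'll straighten it now.

{"api": "step_arm", "payload": {
  "commands": [
    [0.45,0.03,-0.44,0,0,0,0],
    [0.89,0.068,-0.88,0,0,0,0],
    [0.89,0.068,-0.88,0,0,0,0],
    [0.89,0.068,-0.88,0,0,0,0],
    [0.89,0.068,-0.88,0,0,0,0],
    [0.89,0.068,-0.88,0,0,0,0],
    [0.89,0.068,-0.88,0,0,0,0],
    [0.89,0.068,-0.88,0,0,0,0]
  ]
}}

```text
time: 2.1
tcp_pos: [474.5, 328.8, 290.7]
tool_rot: [-180.0, 0.0, 163.8]
force: [-0.2, -0.1, -0.7]
width: 1.001
grasp_force: 0.0
```

```bash
python3 - <<'E'
from h import *
s=arm.read_state();print(s['tcp_pos'],s['tool_rot'],s['time'])
print(shift((474.3,328.6,206),163.8))
E
```

```text
[474.52835543 328.84938952 290.6806309 ] [-1.79983989e+02  1.61332955e-03  1.63832377e+02] 2.1
[ 0.003  0.005 -0.01   2.823]
```

{"api": "step_arm", "payload": {
  "commands": [
    [0,0,0,0,0,0.6,0],
    [0,0,0,0,0,1.2,0],
    [0,0,0,0,0,1.8,0],
    [0,0,0,0,0,2.4,0],
    [0,0,0,0,0,2.7,0],
    [0,0,0,0,0,2.82,0],
    [0,0,0,0,0,2.82,0],
    [0,0,0,0,0,2.82,0]
  ]
}}

```text
time: 3.1
tcp_pos: [474.7, 328.9, 206.7]
tool_rot: [180.0, 0.0, 163.8]
force: [0.1, -0.1, 1.0]
width: 0.998
grasp_force: 0.0
```

{"api": "step_arm", "payload": {
  "commands": [
    [0,0,0,0,0,0,0.5],
    [0,0,0,0,0,0,0.9],
    [0,0,0,0,0,0,0.9],
    [0,0,0,0,0,0,0.9],
    [0,0,0,0,0,0,0.9],
    [0,0,0,0,0,0,0.9],
    [0,0,0,0,0,0,0.9],
    [0,0,0,0,0,0,0.9]
  ],
  "newtons": 60
}}

```text
time: 4.1
tcp_pos: [474.5, 328.9, 206.2]
tool_rot: [-180.0, 0.0, 163.9]
force: [-0.0, 0.6, 4.4]
width: 0.298
grasp_force: 59.6
```

```bash
python3 - <<'E'
from h import *
s=arm.read_state();print(s['tcp_pos'],s['tool_rot'],s['time'],s['width']*85,s['force'],s['grasp_force'])
C=np.array([582.1,-16.3]);e=np.array([np.cos(np.radians(83.4)),np.sin(np.radians(83.4))]);n=np.array([e[1],-e[0]])
z=s['tcp_pos'][2]
print(shift((*s['tcp_pos'][:2],z+90),163.8))
print(C+40*n-98*e, shift((*(C+40*n-98*e),z+90),173.4), shift((*(C-35*n-98*e),z+90),173.4))
E
```

```text
[474.52971561 328.91789072 206.2175703 ] [-1.79986811e+02  1.28587478e-02  1.63850547e+02] 4.1 25.29504809021248 [-0.04479558  0.59325434  4.42400441] 59.56031620502472
[ 0.005  0.     0.    -3.   ]
[ 610.57106988 -118.24801705] [ -0.955  -8.502 -13.056  -3.   ] [ -0.955  -6.036 -13.471  -3.   ]
```

{"api": "step_arm", "payload": {
  "commands": [
    [0,0,0,0,0,-1.2,0.9],
    [0,0,0,0,0,-2.4,0.9],
    [0,0,0,-0.4,-0.6,-3.0,0.9],
    [0,0,-0.2,-1.3,-2.0,-3.0,0.9],
    [0,0,-0.4,-2.2,-3.4,-3.0,0.9],
    [0,0,-0.6,-3.1,-4.8,-3.0,0.9],
    [0,0,-0.8,-4.0,-6.2,-3.0,0.9],
    [0,0,-0.95,-4.9,-7.6,-3.0,0.9]
  ]
}}

```text
time: 5.1
tcp_pos: [552.4, 67.4, 295.8]
tool_rot: [-180.0, -0.0, 173.4]
force: [0.4, 0.2, -1.3]
width: 0.294
grasp_force: 59.4
```

```bash
cat > g.py <<'E'
from h import *
import sys
C=np.array([582.1,-16.3]);e=np.array([np.cos(np.radians(83.4)),np.sin(np.radians(83.4))]);n=np.array([e[1],-e[0]])
s=arm.read_state();d=s['tcp_pos'][:2]-C
print('t',s['time'],'panel',d@n,d@e,'sole z',s['tcp_pos'][2]-203.2,s['tool_rot'],'w',s['width']*85,s['force'],s['grasp_force'])
a=sys.argv[1:]
for q in a:
    x,y,z=map(float,q.split(','));print(q,shift((*(C+x*n+y*e),z+203.2),173.4))
E
python3 g.py 40,-98,80 40,-98,41
```

```text
t 5.1 panel -39.13837539862774 79.71344721850217 sole z 92.59697131704388 [-1.79974286e+02 -3.77482841e-02  1.73405719e+02] w 25.02949846602476 [ 0.36669732  0.1929012  -1.33493252] 59.39257264137268
40,-98,80 [ 1.000e-03 -2.637e+00 -5.924e+00  4.200e-01]
40,-98,41 [ 1.000e-03 -2.637e+00 -5.924e+00  1.720e+00]
```

{"api": "step_arm", "payload": {
  "commands": [
    [0,0,0,-0.8,-1.7,0,0.9],
    [0,0,0,-1.5,-3.2,0.1,0.9],
    [0,0,0,-2.1,-4.7,0.3,0.9],
    [0,0,0,-2.5,-5.6,0.4,0.9],
    [0,0,0,-2.62,-5.9,0.4,0.9],
    [0,0,0,-2.62,-5.9,0.4,0.9],
    [0,0,0,-2.62,-5.9,0.4,0.9],
    [0,0,0,-2.62,-5.9,0.4,0.9]
  ]
}}

```text
time: 6.1
tcp_pos: [609.8, -114.9, 284.5]
tool_rot: [-180.0, 0.0, 173.4]
force: [-0.8, -0.7, -1.6]
width: 0.299
grasp_force: 59.4
```

```bash
python3 g.py 40,-98,41 40,-98,40.5
python3 - <<'E'
from h import *
p,d,m=cam('top'); save('t2',cv2.resize(p[160:280,180:390],(735,420),interpolation=cv2.INTER_CUBIC))
E
```

```text
t 6.1 panel 38.81075908273803 -94.80685331599264 sole z 81.28134500385426 [-1.79978525e+02  1.33889705e-02  1.73410830e+02] w 25.401752923864727 [-0.78885587 -0.66717285 -1.59166409] 59.41314518451691
40,-98,41 [ 1.000e-03 -4.000e-02 -1.060e-01  1.343e+00]
40,-98,40.5 [ 1.000e-03 -4.000e-02 -1.060e-01  1.359e+00]
```

View pics/t2.png

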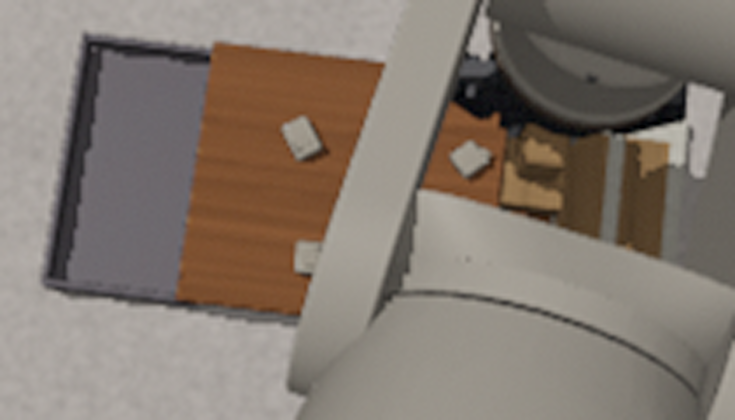

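The scraper (540,170) hangs behind the end chip (470,160), square to the panel, with a gap between them. I'll lower it.

{"api": "step_arm", "payload": {
  "commands": [
    [0,0,0,-0.04,-0.13,0.3,0.9],
    [0,0,0,-0.04,-0.13,0.6,0.9],
    [0,0,0,-0.04,-0.13,0.9,0.9],
    [0,0,0,-0.04,-0.13,1.15,0.9],
    [0,0,0,-0.04,-0.13,1.3,0.9],
    [0,0,0,-0.04,-0.13,1.34,0.9],
    [0,0,0,-0.04,-0.13,1.34,0.9],
    [0,0,0,-0.04,-0.13,1.34,0.9]
  ]
}}

```text
time: 7.15
tcp_pos: [610.7, -119.9, 244.3]
tool_rot: [-180.0, 0.0, 173.3]
force: [0.4, -0.2, -1.9]
width: 0.296
grasp_force: 59.4
```

```bash
python3 g.py 40,-98,40.5 40,115,40.5
```

```text
t 7.15 panel 40.27308999384383 -99.66386109865667 sole z 41.14983478090204 [-1.79972153e+02  2.34807495e-02  1.73349210e+02] w 25.17221145803896 [ 0.4330937  -0.22075776 -1.8627511 ] 59.41139459609985
40,-98,40.5 [-0.005  0.009  0.055  0.022]
40,115,40.5 [-5.000e-03  1.500e-02  7.155e+00  2.200e-02]
```

{"api": "step_arm", "payload": {
  "commands": [
    [0,0,0,0,0.4,0.02,0.9],
    [0,0,0,0,0.85,0.02,0.9],
    [0,0,0,0,1.3,0.02,0.9],
    [0,0,0,0,1.75,0.02,0.9],
    [0,0,0,0,2.2,0.02,0.9],
    [0,0,0,0.01,2.65,0.02,0.9],
    [0,0,0,0.01,3.1,0.02,0.9],
    [0,0,0,0.01,3.55,0.02,0.9]
  ]
}}

```text
time: 8.15
tcp_pos: [622.7, -13.2, 243.4]
tool_rot: [-180.0, -0.0, 173.3]
force: [-0.4, 0.1, -1.1]
width: 0.3
grasp_force: 59.4
```

```bash
python3 g.py 40,115,40.5
```

```text
t 8.15 panel 39.99945168171042 7.717829128286244 sole z 40.1940022494577 [-1.79976334e+02 -9.63150815e-04  1.73344501e+02] w 25.5327914252795 [-0.38969314  0.11956113 -1.08850914] 59.404268860816956
40,115,40.5 [-6.000e-03  3.000e-03  3.576e+00 -1.000e-02]
```

{"api": "step_arm", "payload": {
  "commands": [
    [0,0,0,0,0.45,-0.01,0.9],
    [0,0,0,0,0.9,-0.01,0.9],
    [0,0,0,0,1.35,-0.01,0.9],
    [0,0,0,0,1.8,-0.01,0.9],
    [0,0,0,0,2.25,-0.01,0.9],
    [0,0,0,0,2.7,-0.01,0.9],
    [0,0,0,0,3.15,-0.01,0.9],
    [0,0,0,0,3.58,-0.01,0.9]
  ]
}}

```text
time: 9.15
tcp_pos: [635.2, 93.5, 243.6]
tool_rot: [-180.0, -0.0, 173.4]
force: [-0.0, 0.4, -1.5]
width: 0.296
grasp_force: 59.4
```

```bash
python3 g.py -35,-98,80
python3 - <<'E'
from h import *
p,d,m=cam('top'); q,d,m=cam('scene')
save('t3',np.vstack([cv2.resize(p[160:280,180:390],(525,300)),cv2.resize(q[160:280,170:380],(525,300))]))
E
```

```text
t 9.15 panel 40.09559106967271 115.16454731922639 sole z 40.43664184709263 [-1.79978199e+02 -3.20933601e-03  1.73351716e+02] w 25.167503315689615 [-0.01515464  0.35035155 -1.52467967] 59.37145292758942
-35,-98,80 [-5.000e-03  2.497e+00 -7.108e+00 -1.319e+00]
```

View pics/t3.png

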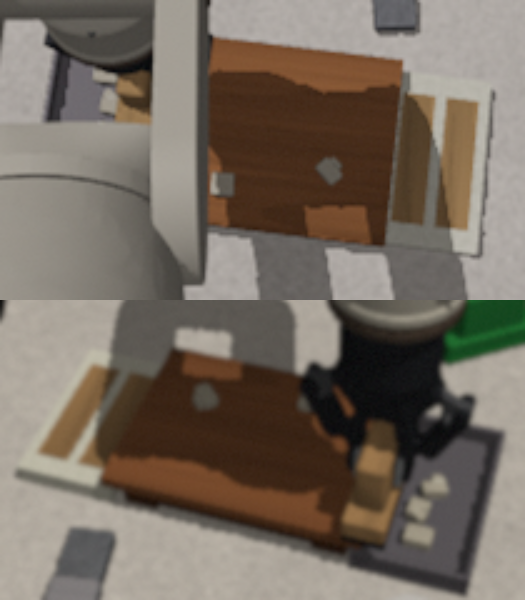

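The scene view shows three chips in the tray at (435,485), (418,507) and (418,535). Two remain on the panel, at (330,170) and (222,185) in the top view, as planned. Next is the second stroke.

{"api": "step_arm", "payload": {
  "commands": [
    [0,0,0,0,0,-0.8,0.9],
    [0,0,0,0.2,-0.4,-1.3,0.9],
    [0,0,0,0.7,-1.6,-1.3,0.9],
    [0,0,0,1.2,-3.0,-1.3,0.9],
    [0,0,0,1.7,-4.5,-1.3,0.9],
    [0,0,0,2.2,-6.0,-1.3,0.9],
    [0,0,0,2.5,-7.0,-1.3,0.9],
    [0,0,0,2.5,-7.12,-1.3,0.9]
  ]
}}

```text
time: 10.25
tcp_pos: [534.5, -113.1, 283.1]
tool_rot: [-179.9, 0.0, 173.2]
force: [0.0, 1.2, -0.9]
width: 0.302
grasp_force: 59.4
```

```bash
python3 g.py -35,-99,41
```

```text
t 10.25 panel -36.128202662187846 -101.60686954413842 sole z 79.85909937960537 [-1.79944820e+02  1.66286374e-02  1.73186852e+02] w 25.653574566725812 [ 0.04008503  1.15969694 -0.94023768] 59.44035887718201
-35,-99,41 [-0.021 -0.037  0.087  1.295]
```

{"api": "step_arm", "payload": {
  "commands": [
    [0,0,0,0,0.05,0.3,0.9],
    [0,0,0,0,0.05,0.6,0.9],
    [0,0,0,0,0.05,0.9,0.9],
    [0,0,0,0,0.05,1.1,0.9],
    [0,0,0,0,0.05,1.25,0.9],
    [0,0,0,0,0.05,1.29,0.9],
    [0,0,0,0,0.05,1.29,0.9],
    [0,0,0,0,0.05,1.29,0.9]
  ]
}}

```text
time: 11.25
tcp_pos: [536.1, -109.5, 244.3]
tool_rot: [-180.0, 0.0, 173.3]
force: [-0.7, -0.6, -1.0]
width: 0.297
grasp_force: 59.4
```

```bash
python3 g.py -35,116,40.5
```

```text
t 11.25 panel -35.014845084753325 -97.83337170040272 sole z 41.118092631224044 [-1.79969268e+02  2.38533839e-02  1.73348327e+02] w 25.257523570962572 [-0.71017218 -0.61939699 -1.03733657] 59.44145321846008
-35,116,40.5 [-5.000e-03  6.000e-03  7.128e+00  2.100e-02]
```

{"api": "step_arm", "payload": {
  "commands": [
    [0,0,0,0,0.4,0.02,0.9],
    [0,0,0,0,0.85,0.02,0.9],
    [0,0,0,0,1.3,0.02,0.9],
    [0,0,0,0,1.75,0.02,0.9],
    [0,0,0,0,2.2,0.02,0.9],
    [0,0,0,0,2.65,0.02,0.9],
    [0,0,0,0,3.1,0.02,0.9],
    [0,0,0,0,3.55,0.02,0.9]
  ]
}}

```text
time: 12.25
tcp_pos: [548.4, -2.7, 243.4]
tool_rot: [-180.0, 0.0, 173.3]
force: [0.8, 0.2, -1.8]
width: 0.298
grasp_force: 59.5
```

{"api": "step_arm", "payload": {
  "commands": [
    [0,0,0,0,0.45,0,0.9],
    [0,0,0,0,0.9,0,0.9],
    [0,0,0,0,1.35,0,0.9],
    [0,0,0,0,1.8,0,0.9],
    [0,0,0,0,2.25,0,0.9],
    [0,0,0,0,2.7,0,0.9],
    [0,0,0,0,3.15,0,0.9],
    [0,0,0,0,3.58,0,0.9]
  ]
}}

```text
time: 13.25
tcp_pos: [560.9, 103.9, 243.4]
tool_rot: [-180.0, -0.0, 173.4]
force: [0.1, -0.3, -0.5]
width: 0.295
grasp_force: 59.5
```

```bash
python3 g.py; python3 - <<'E'
from h import *
p,d,m=cam('top'); q,d,m=cam('scene')
save('t4',np.vstack([cv2.resize(p[160:280,180:390],(525,300)),cv2.resize(q[160:280,170:380],(525,300))]))
p0=arm.read_state()['tcp_pos']
for z in(290.,206.7): print(shift((472.5,338,z),168.4))
E
```

```text
t 13.25 panel -34.90381472346867 117.0097731368605 sole z 40.15896780773667 [-1.79976915e+02 -3.41698100e-04  1.73352663e+02] w 25.034709167425806 [ 0.06599262 -0.25802325 -0.46232661] 59.452616572380066
[ 0.501  3.82   7.402 -1.556]
[0.501 3.82  7.402 1.22 ]
```

View pics/t4.png

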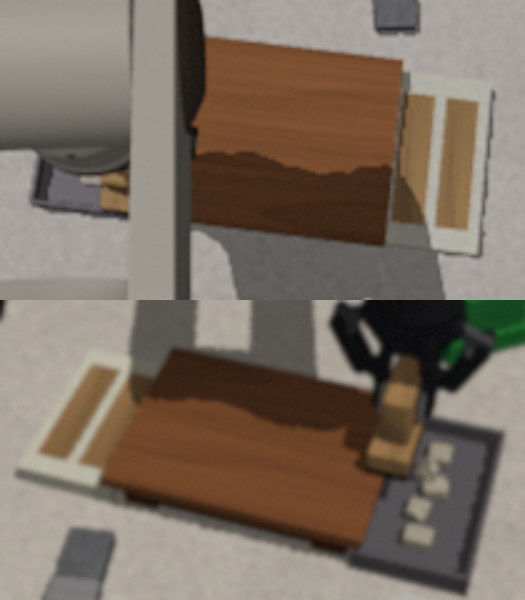

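The panel is bare. In the scene view, four chips are clear in the tray at (440,453), (435,485), (418,507) and (418,535), with the fifth partly hidden near (430,467). I'll lift the scraper and carry it to the mat.

{"api": "step_arm", "payload": {
  "commands": [
    [0,0,0,0,0,-0.8,0.9],
    [0,0,0,0,0.2,-1.5,0.9],
    [0,0,0.1,0.6,1.2,-1.55,0.9],
    [0,0,0.3,1.4,2.7,-1.55,0.9],
    [0,0,0.5,2.2,4.3,-1.55,0.9],
    [0,0,0.5,3.0,5.9,-1.55,0.9],
    [0,0,0.5,3.6,7.0,-1.55,0.9],
    [0,0,0.5,3.82,7.45,-1.55,0.9]
  ]
}}

```text
time: 14.35
tcp_pos: [472.1, 339.7, 289.7]
tool_rot: [-180.0, -0.0, 168.4]
force: [-0.4, 0.3, -2.2]
width: 0.293
grasp_force: 59.4
```

```bash
python3 - <<'E'
from h import *
p,d,m=cam('top'); q,d2,m2=cam('scene')
save('t5',np.vstack([cv2.resize(p[160:280,180:390],(525,300)),cv2.resize(q[160:280,170:380],(525,300))]))
P=pts(d,m);hsv=cv2.cvtColor(p,cv2.COLOR_RGB2HSV);C=np.array([599.8,137.6])
k=(hsv[...,1]<90)&(p[...,0]>135)&(P[...,2]>9)&(P[...,2]<45)&(np.hypot(P[...,0]-C[0],P[...,1]-C[1])<90)
c=cv2.connectedComponentsWithStats(k.astype(np.uint8))
for s,o in zip(c[2][1:],c[3][1:]): print(s[4],o.round(),P[int(o[1]),int(o[0])].round())
for z in(206.5,): print(shift((472.5,340,z),168.4))
E
```

```text
2 [202. 174.] [679. 178.  23.]
3 [201. 180.] [663. 179.  26.]
2 [200. 186.] [652. 182.  23.]
56 [222. 189.] [647. 132.  18.]
2 [199. 192.] [638. 184.  22.]
2 [198. 198.] [624. 185.  24.]
51 [223. 200.] [619. 131.  17.]
2 [197. 204.] [610. 186.  24.]
3 [196. 210.] [593. 188.  26.]
58 [217. 213.] [591. 144.  15.]
3 [195. 216.] [579. 189.  26.]
3 [194. 222.] [566. 191.  23.]
3 [219. 222.] [567. 138.  17.]
57 [216. 229.] [554. 142.  15.]
3 [193. 228.] [552. 193.  25.]
3 [192. 234.] [539. 195.  21.]
[0.003 0.008 0.031 2.772]
```

View pics/t5.png

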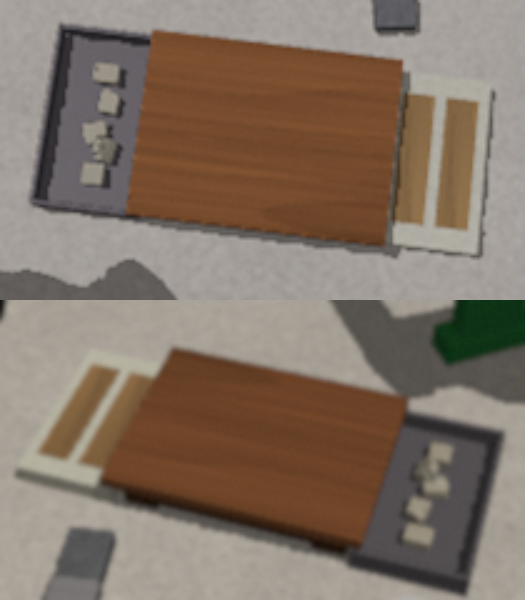

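All five chips are in the tray, at top-view (105,72), (110,103), (95,132), (105,150) and (92,175). Their tops are about 15–18 mm high. I'll set the scraper down on the mat.

{"api": "step_arm", "payload": {
  "commands": [
    [0,0,0,0,0,0.6,0.9],
    [0,0,0,0,0,1.2,0.9],
    [0,0,0,0,0,1.8,0.9],
    [0,0,0,0,0,2.3,0.9],
    [0,0,0,0,0,2.6,0.9],
    [0,0,0,0,0,2.72,0.9],
    [0,0,0,0,0,2.77,0.9],
    [0,0,0,0,0,2.77,0.9]
  ]
}}

```text
time: 15.45
tcp_pos: [472.9, 338.4, 207.0]
tool_rot: [-180.0, 0.0, 168.4]
force: [-0.0, 0.6, -1.6]
width: 0.297
grasp_force: 59.4
```

{"api": "step_arm", "payload": {
  "commands": [
    [0,0,0,0,0,0,0.9],
    [0,0,0,0,0,0,0.5],
    [0,0,0,0,0,0,0],
    [0,0,0,0,0,0,0],
    [0,0,0,0,0,0,0],
    [0,0,0,0,0,0,0],
    [0,0,0,0,0,0,0],
    [0,0,0,0,0,0,0]
  ]
}}

```text
time: 16.45
tcp_pos: [472.8, 338.3, 206.7]
tool_rot: [-180.0, 0.0, 168.3]
force: [-0.4, 0.2, -0.4]
width: 0.999
grasp_force: 0.0
```

{"api": "step_arm", "payload": {
  "commands": [
    [0,0,0,0,0,-0.3,0],
    [0,0,0,0,0,-0.8,0],
    [0,0,0,0,0,-1.6,0],
    [0,0,0,0,0,-2.6,0],
    [0,0,0,0,0,-3.6,0],
    [0,0,0,0,0,-4.6,0],
    [0,0,0,0,0,-5.3,0],
    [0,0,0,0,0,-5.5,0]
  ]
}}

```text
time: 17.45
tcp_pos: [472.8, 338.3, 373.9]
tool_rot: [179.9, 0.1, 168.4]
force: [0.8, -0.8, -0.7]
width: 1.001
grasp_force: 0.0
```

```bash
python3 - <<'E'
from h import *
p,d,m=cam('scene'); P=pts(d,m)
save('t6',cv2.resize(p[140:280,300:500],(700,490)))
q=(P[...,2]>72)&(P[...,2]<84)&(np.hypot(P[...,0]-472,P[...,1]-342)<70)
r=cv2.minAreaRect(P[q][:,:2].astype(np.float32));print(q.sum(),P[q].mean(0),r)
E
```

```text
274 [478.86640401 336.05385826  76.64784815] ((477.062255859375, 336.65521240234375), (25.865154266357422, 69.38019561767578), 77.97473907470703)
```

View pics/t6.png

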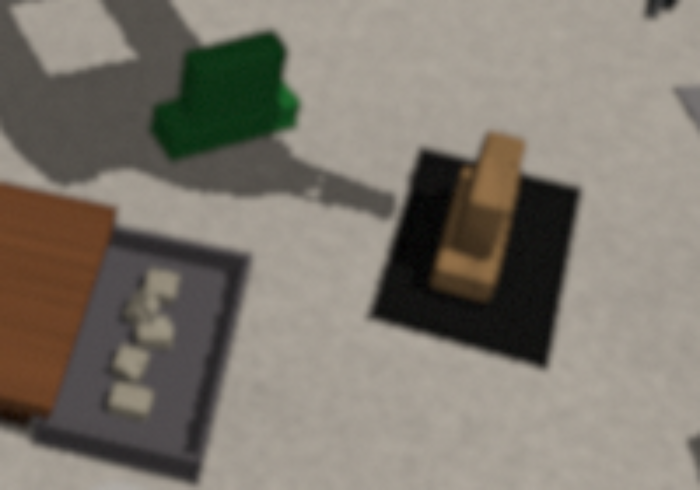

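The scraper stands upright on the mat at (485,215) and is released. The five chips lie in the tray at (160,282), (143,302), (155,330), (130,360) and (130,400).

```bash
python3 -c "
from cell import arm
print(arm.hand_in())"
```

```text
the job is handed in; nothing more can be done
None
```

I wiped all five chips into the catch tray in two strokes, stood the scraper upright back on its mat, and handed the job in; the hand-in gave no verdict.

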